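# Lift the pawl, free the clamped jar lid

## Robot

A 7-joint arm with a two-finger parallel gripper is mounted at the origin on the work surface. World frame = base frame: x ahead of the robot, y to its left, z up, the work surface at z = 0. Lengths are in m, angles in rad, forces in N, time in s.
With the tool pointing down it reaches from about 0.425 to 0.875 m from the base axis. Payload 8.4 kg.
Tool frame: the origin (TCP) lies at the very end of the fingers, on their centre line; the grasp point (between the pads) lies 19 mm behind it; z points along the fingers, y is the line along which they close (so a half turn about z gives the same grasp; the last joint's range is limited). The gripper opens to 85 mm and grips with 20 to 120 N. Pads are 22 mm wide; open, the fingers measure 114 mm over their backs; the gripper's body (76 mm by 85 mm) begins 54 mm behind the grasp point. The pads swing forward as they close: fully open they stand 13 mm farther back than shut.
Start: joints at [-1.316, 0.333, 0.04, 1.465, -0.013, 1.343, -0.059], TCP at [0.225, 0.61, 0.231] pointing down, gripper open.
Joint ranges: [-2.58, 2.58], [-0.38, 2.09], [-1.3, 1.39], [0.25, 2.4], [-1.5, 4.64], [0.08, 2.09], [-2.65, 2.65]. Speed limits (rad/s): [2.22, 2.22, 2.79, 2.79, 3.14, 3.14, 3.14].

## Interface

Orientations are given as [roll, pitch, yaw] about the fixed x, y, z axes, in that order (R = Rz(yaw) Ry(pitch) Rx(roll)).
In Python, from workcell import ctrl gives the robot as it stands.
- The arm moves only by the tool drive_tool, never from a script. Its argument "steps" is text: rows parted by semicolons, each of 7 numbers parted by spaces: the finger opening in m, from 0 to 0.0854, then the shift along the world's x, y, z in m, then the turn, a rotation vector about the world's x, y, z in rad. In form: jaw tx ty tz ax ay az; .... A call has 1 to 5 rows; each row is the pose to reach, as a shift and turn from the pose commanded when the call began; what a row does not reach only later rows make up. A row lasts 1/8 s, in which the tool goes at most 62.5 mm and 10.7 degrees, less where a joint would pass 70% of its speed; a pose out of reach is approached as far as the arm can. A call with a gripper value outside its range is refused whole. The fingers move at their own pace and stop on an object; "force" is the grip in N (left out, the last holds). Time passes only in rows, so rows that repeat a pose let the fingers close. It gives the time, the measured TCP pose, the force, the opening and the grip force at its end, in the units of the state.
- ctrl.read_state(): the state, without advancing time (a new reading comes with each control period).
- ctrl.grab_frame(name): name is "side" or "top" or "wrist"; returns (picture, depth): 480x640x3 uint8, red, green, blue; 480x640 float32, m along the optical axis (not along the pixel's ray), 0 where there is no reading.
- ctrl.get_calibration(name): a dict with "vfov" (degrees; the focal length in pixels is half the picture's height over the tangent of half this angle, whatever the lens; pixels are square), "cx", "cy" (the principal point, pixels), "world_from_camera" (4x4, takes a point from camera to world coordinates); the wrist camera has in their place "T_tool_cam" (4x4, takes a point from camera to tool coordinates, whose origin is the TCP and whose axes are the flange's). Camera axes: x right, y down, z forward; pixel columns grow to the right and rows downward; lengths in m; the calibration is good to about 2 mm. The wrist camera is an equidistant fisheye: a pixel r from the principal point sees the ray r / f radians off the axis. A picture is of the moment at which its call begins: read the wrist's pose just before it. get_calibration takes no time and is no camera call.
- ctrl.finish_job(): hands the job in; it is judged then, once.
The state is a dict: "t": time; "qpos": joint angles; "qvel": joint speeds; "effort": joint torques, N m; "tcp_pos": TCP position; "tool_rot": TCP orientation; "wrist_force": force on the tool from outside, world axes, zero at the start; "torque": the same for the moment, N m; "finger_gap": finger opening in m; "finger_force": force on a finger pad.
Only numpy, scipy, OpenCV 4.12 (cv2) and the standard library are available. Lean on these libraries where they do the work, as an engineer would, in place of code of your own. Each camera call takes 0.05 s, during which the arm holds its last target. There are 200 camera calls.

## Task

The dispenser's ratchet jaw is clamped over its stack of jar lids: ease the thumb paddle over to lift the sprung pawl off the ratchet wheel, without forcing it or any other part of the dispenser, and keep it lifted until the jaw has backed all the way off, then let the pawl spring home. Take just the top lid and set it down flat in the middle of the white saucer, not dropping it, and leave the other lids in their stack and the rest of the sill as it is.

Things in the scene. Friction and masses are not known exactly. Their poses are not given: they have to be found in the camera images.
- dispenser: Pale blue plastic ratchet lid dispenser, fixed. Origin on the sill under it, +z up. In its own frame: base plate 12 mm thick, x -55 to +80, y -115 to +115 mm; lid stack at x 0, y +75; four guide posts, radius 4, on the stack's diagonals 37.5 mm from its centre, up to z 36; jaw on the stack's -y side; pawl and paddle on the +x side. Do not load any part of it beyond about 14 N (16 N harms it).
- wheel_axis (a point): Fixed point on the dispenser (x +24, y -45, z 35 mm): centre of the flat steel ratchet wheel, 52 mm across, upright axis, z 30 to 40 mm.
- pin (a point): Fixed point on the dispenser (x +60, y -5, z 35 mm): upright pin on which the dark steel pawl turns. The pawl's nose, towards -y, sits in the wheel's teeth; its tail runs to +y and carries the upright paddle 40 mm from the pin.
- paddle (a point): Fixed point on the dispenser (x +60, y +35, z 60 mm, axes as dispenser): nominal centre of the pale blue thumb paddle, 8 mm thick (x), 24 wide (y), z 40 to 80 mm above the sill. It is clamped in a slot on the pawl's tail, so it really rests up to 13 mm either way along x from here: find it by touch. Push its +x face towards the dispenser's -x to lift the pawl.
- pawl (a joint): Pawl angle, rad: 0 seated, above 0.155 clear of all teeth, 0.19 hard stop; springs back. The paddle tilts as it goes, so a flat fingertip bears 28 to 40 mm from the pin: it starts to move at about 5 N, the nose lets go after 3 to 4 mm (9 to 12 N), is wholly clear at 4.5 to 6 mm (11 to 12.5 N) and meets a hard stop at 5.5 to 7.5 mm (12 to 13 N), beyond which the force shoots up.
- jaw (a joint): Jaw's back-off, m: 0 clamped (held by the pawl), 0.030 fully back. A spring drives it along the dispenser's -y, taking 2 to 3 s, while the pawl is kept clear; if the pawl drops early the next tooth (about 10 mm of travel each) catches it. The jaw is a 44 mm wide upright, top at z 70 mm, with a lip 2 mm over the top lid that reaches 14 mm in over its rim.
- stack (a point): Point fixed on the dispenser at the centre of the lid stack, on the base plate's top (12 mm above the sill); axes as dispenser.
- lid_top: Uppermost of three equal aluminium jar lids, a solid disc 64 mm across and 16 mm thick with a white centre; 30 to 65 g. Origin at the centre of its underside, 44 mm above the sill at the start; +z up.
- lid_mid: Middle lid, same size; origin at the centre of its underside, 28 mm above the sill. Stays in the stack.
- lid_low: Lowest lid, same size, origin 12 mm above the sill. Stays in the stack.
- saucer: Small white ceramic saucer, 150 mm across, rim 12 mm high; flat inner floor 110 mm across at 5 mm above its origin, which is the centre of its underside; loose.
- jar_left: Empty glass jar 72 mm across, 88 mm tall, origin at the centre of its underside; leave alone.
- jar_right: Second such jar; leave alone.
- ice_tray: Purple silicone ice cube tray 100 x 200 x 30 mm, origin at the centre of its underside; leave alone.
- teaspoon: Steel teaspoon 140 mm long lying flat at the left of the sill; leave alone.
- tea_glass: Empty tea glass 60 mm across, 85 mm tall, origin at the centre of its underside; leave alone.
- spice_tin: Steel spice tin 42 mm across, 60 mm tall, origin at the centre of its underside; leave alone.
There are look-alikes about, which are no part of the job. Leave any orange or purple look-alike of the lid_top alone.

How it is judged:
By the outcome, as a careful person would: the job done as asked, in the order asked, and still so for the second after the job is handed in, with the robot touching nothing.
It also fails if it takes over 72 s, if anything falls off the work surface, if the arm or the gripper's body presses on something with over 40 N, if the wrist force passes 120 N, or if a joint passes its speed limit or range.

## Working session

There is one attempt and no reset: what is moved stays moved. The work goes in short steps, Python scripts to look and compute and a tool call to move; the robot and the scene stay as the last step left them, time stands still between calls to the robot, and variables do not carry over. Pictures are saved under pics/ and viewed, at most 10 in all, crops included, and the job is handed in when it is done.

Besides the shell and the picture viewer there is one more tool, called after "Call:" by a JSON object that holds its "method" and its "body", one argument or row to a line. drive_tool: Moves the arm, as the interface text tells. Its arguments: {"type":"object","properties":{"steps":{"type":"string"},"force":{"type":"number"}},"required":["steps"]}

```bash
ls; mkdir -p pics; python3 - <<'E'
from workcell import ctrl
import cv2,numpy as np
s=ctrl.read_state();print({k:np.round(v,4) for k,v in s.items()})
for n in("side","top"):
    im,d=ctrl.grab_frame(n);cv2.imwrite(f"pics/{n}0.png",im[...,::-1]);np.save(f"pics/{n}0.npy",d)
    c=ctrl.get_calibration(n);print(n,c)
print(ctrl.get_calibration("wrist"))
E
```

```text
pics
{'t': np.float64(0.0), 'qpos': array([-1.3162,  0.3339,  0.0399,  1.4663, -0.0134,  1.3433, -0.0585]), 'qvel': array([-0.0019,  0.0016,  0.0004,  0.0023, -0.0039,  0.0021, -0.0004]), 'effort': array([-1.60000e-03, -6.58552e+01,  1.36470e+00, -4.05572e+01,
        1.68000e-02,  1.24000e-02,  0.00000e+00]), 'tcp_pos': array([0.2251, 0.6093, 0.2304]), 'tool_rot': array([-3.1399e+00,  1.0000e-04,  2.7878e+00]), 'wrist_force': array([0.1245, 0.2705, 0.0939]), 'torque': array([0.0008, 0.0182, 0.0247]), 'finger_force': np.float64(0.0), 'finger_gap': np.float64(0.0854)}
side {'vfov': 53.484196653554044, 'cx': 318.5036568658399, 'cy': 242.08120525582584, 'world_from_camera': array([[-0.98850786, -0.09394684,  0.1184323 ,  0.42036407],
       [-0.15095926,  0.6547758 , -0.74059432,  0.85892615],
       [-0.00797011, -0.74996176, -0.66143317,  0.81819956],
       [ 0.        ,  0.        ,  0.        ,  1.        ]])}
top {'vfov': 57.04013673626931, 'cx': 319.35904380983925, 'cy': 239.82623510931916, 'world_from_camera': array([[-9.64142950e-04, -9.81544423e-01,  1.91231839e-01,
         3.91062461e-01],
       [-9.99923946e-01,  3.29752034e-03,  1.18839681e-02,
         9.98675206e-03],
       [-1.22952335e-02, -1.91205838e-01, -9.81472952e-01,
         1.08810450e+00],
       [ 0.00000000e+00,  0.00000000e+00,  0.00000000e+00,
         1.00000000e+00]])}
{'vfov': 65.70646984690485, 'cx': 309.95137142230726, 'cy': 238.12436802975176, 'T_tool_cam': array([[ 3.90681489e-04, -9.58837748e-01, -2.83954257e-01,
         7.25488200e-02],
       [ 9.99999924e-01,  3.73843919e-04,  1.13489398e-04,
        -6.53639883e-04],
       [-2.66334653e-06, -2.83954280e-01,  9.58837821e-01,
        -1.43397114e-01],
       [ 0.00000000e+00,  0.00000000e+00,  0.00000000e+00,
         1.00000000e+00]])}
```

View pics/top0.png

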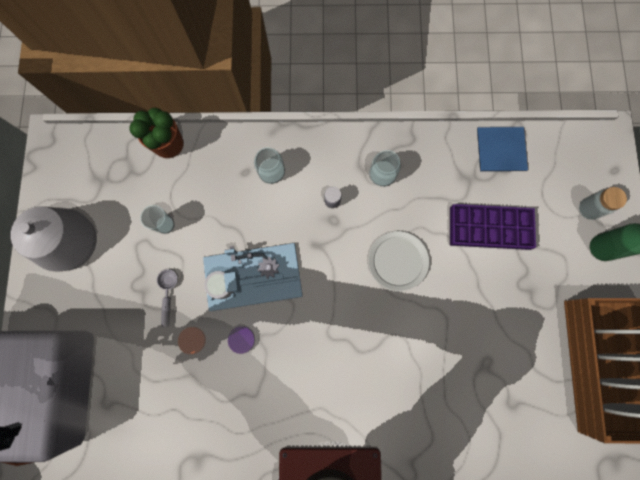

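View pics/side0.png

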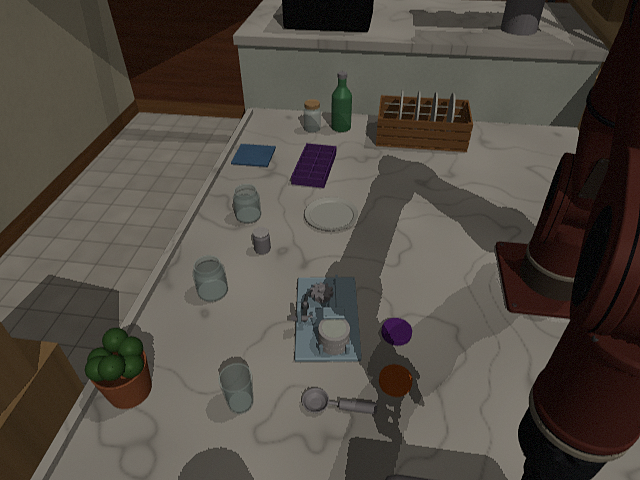

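The top picture shows the white-centred lid on the dispenser at about (221,285). The look-alikes are the orange lid (192,340) and the purple lid (241,340). I choose (221,285). The saucer is at (399,260). Next I'll measure the dispenser and check the choice in a crop.

```bash
cat > h.py <<'E'
from workcell import ctrl
import cv2,numpy as np
from scipy.spatial.transform import Rotation as R
def cloud(n,d):
    c=ctrl.get_calibration(n);f=240/np.tan(np.radians(c["vfov"]/2))
    v,u=np.mgrid[:480,:640]
    P=np.stack([(u-c["cx"])/f*d,(v-c["cy"])/f*d,d],-1)
    T=c["world_from_camera"];return P@T[:3,:3].T+T[:3,3]
E
python3 - <<'E'
from h import *
res={}
for n in("top","side"):
    d=np.load(f"pics/{n}0.npy");im=cv2.imread(f"pics/{n}0.png");W=cloud(n,d)
    hsv=cv2.cvtColor(im,cv2.COLOR_BGR2HSV).astype(int)
    z=W[...,2]
    box=(W[...,0]>.35)&(W[...,0]<.7)&(W[...,1]>.02)&(W[...,1]<.4)&(d>0)
    print(n,"table z",np.median(z[box]))
    z=z-np.median(z[box])
    pl=box&(z>.006)&(z<.09)
    nl,lab,st,ce=cv2.connectedComponentsWithStats(pl.astype(np.uint8))
    for i in range(1,nl):
        if st[i,4]<60: continue
        p=W[lab==i][:,:2]*1000
        print(i,st[i],"rect",cv2.minAreaRect(p.astype(np.float32)))
    m=box&(z>.035)&(hsv[...,1]<40)&(hsv[...,2]>120)
    print("white lid px",m.sum(),W[m].mean(0),np.percentile(W[m],[2,98],axis=0))
    # saucer
    b=(W[...,1]<0.02)&(W[...,1]>-.3)&(W[...,0]>.4)&(W[...,0]<.75)&(z>.004)&(z<.03)&(hsv[...,1]<60)
    nl,lab,st,ce=cv2.connectedComponentsWithStats(b.astype(np.uint8))
    i=1+np.argmax(st[1:,4]);p=W[lab==i][:,:2]*1000
    print("saucer",st[i],cv2.minEnclosingCircle(p.astype(np.float32)))
im=cv2.imread("pics/top0.png")[225:325,190:310];cv2.imwrite("pics/crop.png",cv2.resize(im,None,fx=5,fy=5,interpolation=2))
E
```

```text
top table z 0.0015311919556340037
2 [158 207  17  25 193] rect ((642.9883422851562, 391.5690612792969), (14.611413955688477, 47.60761642456055), 86.9261703491211)
8 [ 203  243  100   68 5164] rect ((515.33154296875, 188.9284210205078), (142.8558349609375, 229.68881225585938), 8.824067115783691)
9 [162 269  15  58 294] rect ((459.843017578125, 386.6743469238281), (26.1519832611084, 137.96803283691406), 88.64408874511719)
15 [178 327  27  17 388] rect ((370.0022888183594, 328.9595642089844), (62.82191848754883, 37.43779754638672), 89.90421295166016)
16 [228 326  27  18 404] rect ((371.1268005371094, 209.45498657226562), (39.65343475341797, 61.872840881347656), 0.03843475505709648)
white lid px 799 [0.51984022 0.25848599 0.0577626 ] [[0.45931891 0.13152443 0.03789025]
 [0.65003093 0.39585363 0.08479114]]
saucer [ 369  231   61   61 1741] ((550.80712890625, -171.00830078125), 76.87748718261719)
side table z 0.0004687968497537054
1 [ 291  275   71   87 5137] rect ((514.6884155273438, 191.39796447753906), (142.54798889160156, 232.3459014892578), 8.884224891662598)
2 [382 318  20  28 442] rect ((370.1656188964844, 212.46347045898438), (40.138057708740234, 65.02717590332031), 0.2628785967826843)
3 [224 363  27  28 496] rect ((644.0341796875, 392.45416259765625), (47.52341079711914, 14.757997512817383), 0.06694097071886063)
4 [379 365  22  32 545] rect ((369.9106140136719, 330.04119873046875), (66.4716567993164, 39.4189338684082), 89.61400604248047)
5 [302 388  75  22 407] rect ((459.6681213378906, 385.8893127441406), (28.116716384887695, 137.4431610107422), 89.69453430175781)
white lid px 443 [0.48940583 0.26105881 0.06136275] [[0.45908791 0.22905276 0.05728533]
 [0.5604421  0.28815351 0.07844334]]
saucer [305 197  54  34 748] ((549.7660522460938, -170.25743103027344), 76.34798431396484)
```

View pics/crop.png

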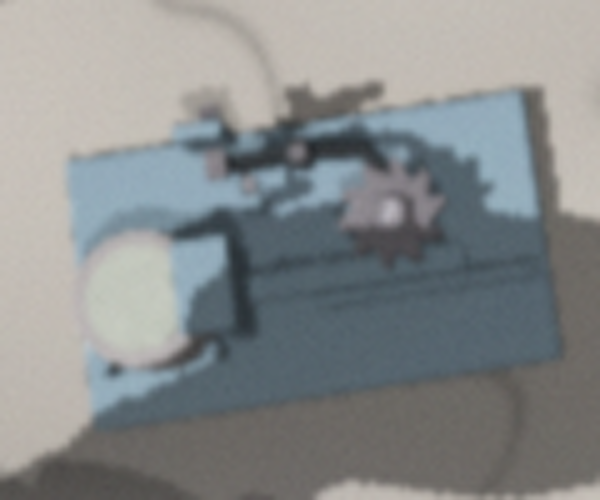

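The crop shows the white-centred lid under the pale blue jaw, so the choice is right. The paddle is at about (200,135) in the crop and the wheel at (390,212). Now I'll refine the pose.

```bash
python3 - <<'E'
from h import *
A=None
for n in("top","side"):
    d=np.load(f"pics/{n}0.npy");W=cloud(n,d)
    b=(W[...,0]>.40)&(W[...,0]<.64)&(W[...,1]>.03)&(W[...,1]<.345)&(d>0)
    t=np.median(W[(b|True)&(abs(W[...,2])<.005)&(W[...,0]>.35)&(W[...,0]<.7)&(W[...,1]>0)&(W[...,1]<.4)][:,2])
    z=W[...,2]-t
    m=b&(z>.008)&(z<.016)
    m=cv2.morphologyEx(m.astype(np.uint8),cv2.MORPH_OPEN,np.ones((2,2)))>0
    r=cv2.minAreaRect((W[m][:,:2]*1000).astype(np.float32));print(n,t,r)
    (cx,cy),(w,h),a=r
    yaw=np.radians(a if w<h else a-90)
    Rm=np.array([[np.cos(yaw),-np.sin(yaw)],[np.sin(yaw),np.cos(yaw)]])
    o=np.array([cx,cy])/1000-Rm@[.0125,0]
    L=(W[...,:2]-o)@Rm
    print(" origin",o,np.degrees(yaw))
    def show(k,x0,x1,y0,y1,z0,z1):
        q=(L[...,0]>x0)&(L[...,0]<x1)&(L[...,1]>y0)&(L[...,1]<y1)&(z>z0)&(z<z1)
        p=np.c_[L[q],z[q]]
        print(" ",k,len(p),"med",np.round(np.median(p,0)*1000,1),"rng",np.round(np.percentile(p,[4,96],axis=0)*1000,1).tolist())
    show("paddle",.035,.09,.015,.055,.07,.09)
    show("lidtop",-.04,.04,.03,.115,.056,.064)
    show("jawtop",-.04,.04,-.01,.08,.067,.075)
    show("wheel",-.01,.06,-.08,-.01,.036,.045)
E
```

```text
top 0.0003305416877017464 ((474.62066650390625, 160.45726013183594), (210.49453735351562, 272.3700256347656), 8.653793334960938)
 origin [0.46226297 0.15857647] 8.653793334960938
  paddle 10 med [48.4 53.6 71.4] rng [[37.7, 51.6, 70.2], [56.9, 54.7, 72.4]]
  lidtop 198 med [24.9 96.2 60.3] rng [[11.0, 79.2, 56.7], [38.4, 112.9, 63.4]]
  jawtop 106 med [29.1 64.9 70. ] rng [[19.3, 52.8, 67.4], [39.0, 76.3, 73.2]]
  wheel 83 med [ 52.1 -25.5  40. ] rng [[41.6, -42.4, 36.8], [58.9, -12.9, 43.2]]
side -0.0004711461709950293 ((465.94439697265625, 463.1700134277344), (135.3861083984375, 796.1619873046875), 8.761326789855957)
 origin [0.45359025 0.46126603] 8.761326789855957
  return _methods._mean(a, axis=axis, dtype=dtype,
  ret = um.true_divide(
Traceback (most recent call last):
IndexError: index -1 is out of bounds for axis 0 with size 0
```

```bash
cat >> h.py <<'E'
def fit(n,d):
    W=cloud(n,d)
    z=W[...,2]
    b=(W[...,0]>.40)&(W[...,0]<.64)&(W[...,1]>.03)&(W[...,1]<.345)&(d>0)
    t=np.median(z[b&(abs(z)<.006)]); z=z-t
    m=(b&(z>.007)&(z<.09)).astype(np.uint8)
    nl,lab,st,_=cv2.connectedComponentsWithStats(m,connectivity=4)
    m=(lab==1+np.argmax(st[1:,4]))&(z<.017)
    p=W[m][:,:2]*1000
    (cx,cy),(w,h),a=cv2.minAreaRect(p.astype(np.float32))
    yaw=np.radians(a if w<h else a-90)
    Rm=np.array([[np.cos(yaw),-np.sin(yaw)],[np.sin(yaw),np.cos(yaw)]])
    q=p@Rm; lo,hi=np.percentile(q,[.3,99.7],axis=0)
    o=(Rm@((lo+hi)/2))/1000-Rm@[.0125,0]
    print(n,t,"size",hi-lo,"origin",o,np.degrees(yaw))
    return W,z,o,Rm
E
python3 - <<'E'
from h import *
for n in("top","side"):
    W,z,o,Rm=fit(n,np.load(f"pics/{n}0.npy"))
    L=(W[...,:2]-o)@Rm
    def show(k,x0,x1,y0,y1,z0,z1):
        q=(L[...,0]>x0)&(L[...,0]<x1)&(L[...,1]>y0)&(L[...,1]<y1)&(z>z0)&(z<z1)
        p=np.c_[L[q],z[q]]
        if len(p):print(" ",k,len(p),"med",np.round(np.median(p,0)*1000,1),"rng",np.round(np.percentile(p,[4,96],axis=0)*1000,1).tolist())
    show("paddle",.035,.09,.015,.055,.07,.09)
    show("lidtop",-.04,.04,.03,.115,.056,.064)
    show("jawtop",-.04,.04,-.01,.08,.067,.075)
    show("wheel",-.01,.06,-.08,-.01,.036,.045)
E
```

```text
top 0.0003078422061302266 size [134.08519231 228.29799783] origin [0.49905974 0.18630755] 8.826054573059082
  paddle 41 med [70.  34.3 79. ] rng [[66.8, 24.1, 71.7], [74.1, 45.7, 82.9]]
  lidtop 466 med [-0.7 78.7 60.2] rng [[-27.3, 59.1, 57.0], [27.0, 102.3, 63.3]]
  jawtop 212 med [-0.4 43.  70. ] rng [[-20.5, 30.8, 67.4], [20.0, 55.0, 73.1]]
  wheel 292 med [ 26.5 -42.2  39.9] rng [[4.5, -64.3, 36.7], [57.1, -22.1, 43.3]]
side -0.0004891132160999012 size [134.28074408 228.60731703] origin [0.49835206 0.18925634] 8.884225845336914
  paddle 45 med [71.4 36.7 79.1] rng [[67.5, 25.1, 71.9], [74.0, 45.8, 81.6]]
  lidtop 611 med [ 0.2 77.2 60.3] rng [[-26.6, 53.6, 57.4], [27.3, 102.4, 62.6]]
  jawtop 225 med [ 0.4 43.1 69.7] rng [[-19.4, 29.9, 67.7], [20.9, 54.8, 72.0]]
  wheel 284 med [ 26.8 -41.6  39.7] rng [[4.4, -65.2, 36.6], [57.4, -22.4, 43.2]]
```

Call:
{"method": "drive_tool", "body": {
  "steps": "0 0.038 -0.037 0 0 0 -0.11; 0 0.076 -0.074 0 0 0 -0.22; 0 0.114 -0.112 0 0 0 -0.33; 0 0.152 -0.149 0 0 0 -0.44; 0 0.19 -0.186 0 0 0 -0.55"
}}

```text
t: 0.72
tcp_pos: [0.4161, 0.4222, 0.2311]
tool_rot: [-3.141, -0.0, 2.234]
wrist_force: [0.7, -0.6, -0.1]
finger_gap: -0.0001
finger_force: 0.0
```

Call:
{"method": "drive_tool", "body": {
  "steps": "0 0.038 -0.037 0 0 0 -0.11; 0 0.076 -0.074 0 0 0 -0.22; 0 0.114 -0.112 0 0 0 -0.33; 0 0.152 -0.149 0 0 0 -0.44; 0 0.178 -0.186 0 0 0 -0.513"
}}

```text
t: 1.35
tcp_pos: [0.5943, 0.236, 0.2308]
tool_rot: [-3.141, 0.001, 1.721]
wrist_force: [0.5, 0.4, -0.3]
finger_gap: -0.0003
finger_force: 0.0
```

Call:
{"method": "drive_tool", "body": {
  "steps": "0 0 0.002 -0.05 0 0 0.004; 0 0 0.002 -0.1 0 0 0.004; 0 0 0.002 -0.15 0 0 0.004; 0 0 0.002 -0.179 0 0 0.004; 0 0 0.002 -0.179 0 0 0.004"
}}

```text
t: 1.98
tcp_pos: [0.5913, 0.2389, 0.0497]
tool_rot: [-3.137, 0.002, 1.729]
wrist_force: [-0.3, 0.1, 0.5]
finger_gap: -0.0
finger_force: 0.0
```

```bash
python3 - <<'E'
from h import *
n="top";im,d=ctrl.grab_frame(n)
W=cloud(n,d)
cv2.imwrite("pics/pre.png",cv2.resize(im[225:325,190:310,::-1],None,fx=5,fy=5))
im,d=ctrl.grab_frame("side");cv2.imwrite("pics/pre_s.png",cv2.resize(im[220:380,270:390,::-1],None,fx=3.7,fy=3.7))
s=ctrl.read_state();print(s["tcp_pos"],s["wrist_force"],s["tool_rot"])
E
```

```text
[0.593663   0.23976553 0.05317863] [0.17397131 0.93308391 0.55996052] [3.14105511e+00 5.39151161e-06 1.72866820e+00]
```

View pics/pre_s.png

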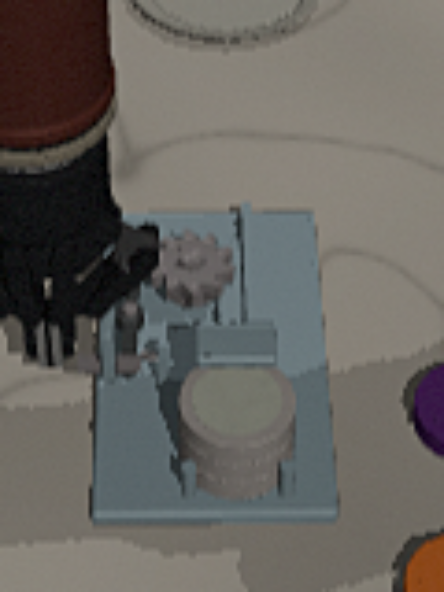

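Call:
{"method": "drive_tool", "body": {
  "steps": "0 -0.002 -0.0003 0 0 0 0; 0 -0.004 -0.0006 0 0 0 0; 0 -0.006 -0.0009 0 0 0 0; 0 -0.006 -0.0009 0 0 0 0; 0 -0.006 -0.0009 0 0 0 0"
}}

```text
t: 2.7
tcp_pos: [0.5872, 0.2388, 0.0524]
tool_rot: [3.142, -0.0, 1.729]
wrist_force: [-0.6, 0.5, -0.0]
finger_gap: 0.0001
finger_force: 0.0
```

Call:
{"method": "drive_tool", "body": {
  "steps": "0 -0.001 -0.0002 0 0 0 0; 0 -0.002 -0.0003 0 0 0 0; 0 -0.003 -0.0005 0 0 0 0; 0 -0.003 -0.0005 0 0 0 0; 0 -0.003 -0.0005 0 0 0 0"
}}

```text
t: 3.32
tcp_pos: [0.5842, 0.2383, 0.0524]
tool_rot: [3.142, -0.0, 1.729]
wrist_force: [0.4, -0.9, 0.3]
finger_gap: 0.0001
finger_force: 0.0
```

Call:
{"method": "drive_tool", "body": {
  "steps": "0 -0.0005 -0.0001 0 0 0 0; 0 -0.001 -0.0002 0 0 0 0; 0 -0.0015 -0.0002 0 0 0 0; 0 -0.0015 -0.0002 0 0 0 0; 0 -0.0015 -0.0002 0 0 0 0"
}}

```text
t: 3.95
tcp_pos: [0.5827, 0.2381, 0.0523]
tool_rot: [3.142, 0.0, 1.729]
wrist_force: [0.2, 0.8, -0.2]
finger_gap: 0.0003
finger_force: 0.0
```

Call:
{"method": "drive_tool", "body": {
  "steps": "0 -0.0005 -0.0001 0 0 0 0; 0 -0.001 -0.0002 0 0 0 0; 0 -0.0015 -0.0002 0 0 0 0; 0 -0.0015 -0.0002 0 0 0 0; 0 -0.0015 -0.0002 0 0 0 0"
}}

```text
t: 4.58
tcp_pos: [0.5812, 0.2379, 0.0523]
tool_rot: [-3.142, -0.0, 1.729]
wrist_force: [-0.0, -0.3, 0.1]
finger_gap: 0.0001
finger_force: 0.0
```

Call:
{"method": "drive_tool", "body": {
  "steps": "0 -0.0005 -0.0001 0 0 0 0; 0 -0.001 -0.0002 0 0 0 0; 0 -0.0015 -0.0002 0 0 0 0; 0 -0.0015 -0.0002 0 0 0 0; 0 -0.0015 -0.0002 0 0 0 0"
}}

```text
t: 5.2
tcp_pos: [0.5797, 0.2377, 0.0523]
tool_rot: [-3.142, 0.0, 1.729]
wrist_force: [0.1, 0.0, 0.7]
finger_gap: 0.0002
finger_force: 0.0
```

Call:
{"method": "drive_tool", "body": {
  "steps": "0 -0.0005 -0.0001 0 0 0 0; 0 -0.001 -0.0002 0 0 0 0; 0 -0.0015 -0.0002 0 0 0 0; 0 -0.0015 -0.0002 0 0 0 0; 0 -0.0015 -0.0002 0 0 0 0"
}}

```text
t: 5.82
tcp_pos: [0.5785, 0.2376, 0.0524]
tool_rot: [3.141, -0.0, 1.729]
wrist_force: [2.4, 0.4, -1.6]
finger_gap: -0.0
finger_force: 1.4
```

Call:
{"method": "drive_tool", "body": {
  "steps": "0 -0.0005 -0.0001 0 0 0 0; 0 -0.001 -0.0002 0 0 0 0; 0 -0.0015 -0.0002 0 0 0 0; 0 -0.0015 -0.0002 0 0 0 0; 0 -0.0015 -0.0002 0 0 0 0"
}}

```text
t: 6.45
tcp_pos: [0.5772, 0.2375, 0.0525]
tool_rot: [3.14, -0.0, 1.729]
wrist_force: [5.8, 1.7, -1.4]
finger_gap: -0.0001
finger_force: 2.7
```

Call:
{"method": "drive_tool", "body": {
  "steps": "0 -0.0005 -0.0001 0 0 0 0; 0 -0.001 -0.0002 0 0 0 0; 0 -0.0015 -0.0002 0 0 0 0; 0 -0.0015 -0.0002 0 0 0 0"
}}

```text
t: 6.95
tcp_pos: [0.576, 0.2375, 0.0527]
tool_rot: [3.14, -0.0, 1.729]
wrist_force: [5.8, 1.7, -2.2]
finger_gap: 0.0002
finger_force: 3.3
```

Call:
{"method": "drive_tool", "body": {
  "steps": "0 -0.0005 -0.0001 0 0 0 0; 0 -0.001 -0.0002 0 0 0 0; 0 -0.001 -0.0002 0 0 0 0"
}}

```text
t: 7.32
tcp_pos: [0.5752, 0.2376, 0.0527]
tool_rot: [3.139, -0.001, 1.729]
wrist_force: [6.4, 2.0, -2.4]
finger_gap: -0.0
finger_force: 3.8
```

Call:
{"method": "drive_tool", "body": {
  "steps": "0 -0.0005 -0.0001 0 0 0 0; 0 -0.001 -0.0002 0 0 0 0; 0 -0.001 -0.0002 0 0 0 0"
}}

```text
t: 7.7
tcp_pos: [0.5743, 0.2376, 0.0528]
tool_rot: [3.139, -0.001, 1.729]
wrist_force: [7.0, 3.5, -3.5]
finger_gap: 0.0001
finger_force: 4.1
```

Call:
{"method": "drive_tool", "body": {
  "steps": "0 -0.0005 -0.0001 0 0 0 0; 0 -0.001 -0.0002 0 0 0 0; 0 -0.001 -0.0002 0 0 0 0"
}}

```text
t: 8.07
tcp_pos: [0.5735, 0.2376, 0.0528]
tool_rot: [3.138, -0.001, 1.729]
wrist_force: [8.4, 4.1, -3.4]
finger_gap: -0.0001
finger_force: 4.5
```

Call:
{"method": "drive_tool", "body": {
  "steps": "0 -0.0005 -0.0001 0 0 0 0; 0 -0.001 -0.0002 0 0 0 0; 0 -0.001 -0.0002 0 0 0 0"
}}

```text
t: 8.45
tcp_pos: [0.5721, 0.2377, 0.0528]
tool_rot: [3.139, -0.001, 1.73]
wrist_force: [6.8, 4.9, -2.6]
finger_gap: -0.0002
finger_force: 3.9
```

```bash
cat >> h.py <<'E'
def jaw(tag):
    c=(np.cos(np.radians(8.85)),np.sin(np.radians(8.85)));Rm=np.array([[c[0],-c[1]],[c[1],c[0]]])
    im,d=ctrl.grab_frame("side");W=cloud("side",d);L=(W[...,:2]-[.4987,.1878])@Rm
    q=(abs(L[...,0])<.018)&(L[...,1]>-.06)&(L[...,1]<.08)&(abs(W[...,2]-.0695)<.003)
    if q.any():print(tag,"jaw y",np.percentile(L[q][:,1],[4,96]),q.sum())
    F=np.array([ctrl.read_state()["wrist_force"]]);print(F)
    return im
E
python3 -c "
from h import *
jaw('a')"
```

```text
a jaw y [0.03135057 0.05555014] 184
[[ 7.401901    4.47885732 -2.90224602]]
```

Call:
{"method": "drive_tool", "body": {
  "steps": "0 -0.0005 -0.0001 0 0 0 0; 0 -0.001 -0.0002 0 0 0 0; 0 -0.001 -0.0002 0 0 0 0"
}}

```text
t: 8.88
tcp_pos: [0.5714, 0.2375, 0.0529]
tool_rot: [3.138, -0.001, 1.73]
wrist_force: [8.4, 4.9, -2.9]
finger_gap: -0.0001
finger_force: 4.6
```

```bash
python3 -c "
from h import *
jaw('a')"
```

```text
a jaw y [0.02579755 0.0510527 ] 184
[[ 7.71950621  4.56909252 -2.20235429]]
```

Call:
{"method": "drive_tool", "body": {
  "steps": "0 -0.0005 -0.0001 0 0 0 0; 0 -0.001 -0.0002 0 0 0 0; 0 -0.001 -0.0002 0 0 0 0"
}}

```text
t: 9.3
tcp_pos: [0.5706, 0.2374, 0.053]
tool_rot: [3.138, -0.002, 1.729]
wrist_force: [8.4, 5.3, -2.3]
finger_gap: -0.0
finger_force: 5.0
```

```bash
python3 -c "
from h import *
jaw('a')"
```

```text
a jaw y [0.02039398 0.04450301] 173
[[ 9.43061827  5.43565373 -3.9814418 ]]
```

Call:
{"method": "drive_tool", "body": {
  "steps": "0 -0.0004 -0.0001 0 0 0 0; 0 -0.0004 -0.0001 0 0 0 0; 0 -0.0004 -0.0001 0 0 0 0; 0 -0.0004 -0.0001 0 0 0 0"
}}

```text
t: 9.85
tcp_pos: [0.5704, 0.2374, 0.053]
tool_rot: [3.138, -0.002, 1.73]
wrist_force: [9.8, 5.1, -2.5]
finger_gap: -0.0001
finger_force: 5.2
```

```bash
python3 -c "
from h import *
jaw('a')"
```

```text
a jaw y [0.01187598 0.03583699] 161
[[ 8.82935307  5.8952826  -4.51140711]]
```

Jaw still moving (about 19 mm). I'll hold.

Call:
{"method": "drive_tool", "body": {
  "steps": "0 0 0 0 0 0 0; 0 0 0 0 0 0 0; 0 0 0 0 0 0 0; 0 0 0 0 0 0 0; 0 0 0 0 0 0 0"
}}

```text
t: 10.52
tcp_pos: [0.5704, 0.2374, 0.053]
tool_rot: [3.138, -0.002, 1.729]
wrist_force: [9.2, 5.3, -4.3]
finger_gap: -0.0004
finger_force: 5.2
```

Call:
{"method": "drive_tool", "body": {
  "steps": "0 0 0 0 0 0 0; 0 0 0 0 0 0 0; 0 0 0 0 0 0 0; 0 0 0 0 0 0 0; 0 0 0 0 0 0 0"
}}

```text
t: 11.15
tcp_pos: [0.5703, 0.2374, 0.053]
tool_rot: [3.138, -0.002, 1.73]
wrist_force: [9.5, 5.9, -2.8]
finger_gap: -0.0
finger_force: 5.2
```

```bash
python3 -c "
from h import *
jaw('a')"
```

```text
a jaw y [0.00112109 0.02648039] 177
[[ 9.22093825  4.68690425 -3.48887617]]
```

Call:
{"method": "drive_tool", "body": {
  "steps": "0 0 0 0 0 0 0; 0 0 0 0 0 0 0; 0 0 0 0 0 0 0; 0 0 0 0 0 0 0; 0 0 0 0 0 0 0"
}}

```text
t: 11.82
tcp_pos: [0.5703, 0.2374, 0.053]
tool_rot: [3.138, -0.002, 1.73]
wrist_force: [9.3, 5.9, -3.1]
finger_gap: 0.0001
finger_force: 5.2
```

```bash
python3 -c "
from h import *
jaw('a')"
```

```text
a jaw y [0.00127233 0.02644971] 174
[[ 9.23579965  6.25352363 -3.49213206]]
```

The jaw is settled fully back. I'll withdraw gently, then go up.

Call:
{"method": "drive_tool", "body": {
  "steps": "0 0.003 0.0005 0 0 0 0; 0 0.006 0.001 0 0 0 0; 0 0.010 0.0015 0 0 0 0; 0 0.017 0.0025 0 0 0 0; 0 0.025 0.004 0 0 0 0"
}}

```text
t: 12.5
tcp_pos: [0.5937, 0.2397, 0.0521]
tool_rot: [-3.14, 0.0, 1.729]
wrist_force: [-0.2, -0.2, 0.1]
finger_gap: 0.0003
finger_force: 0.0
```

Call:
{"method": "drive_tool", "body": {
  "steps": "0 0 0 0.03 0 0 0; 0 0 0 0.08 0 0 0; 0.085 0 0 0.12 0 0 0; 0.085 0 0 0.12 0 0 0; 0.085 0 0 0.12 0 0 0"
}}

```text
t: 13.12
tcp_pos: [0.5935, 0.2397, 0.1717]
tool_rot: [-3.141, 0.0, 1.729]
wrist_force: [-1.2, 0.0, -0.9]
finger_gap: 0.0545
finger_force: 0.0
```

```bash
python3 - <<'E'
from h import *
jaw('a')
im,d=ctrl.grab_frame("top");np.save("pics/t1.npy",d)
W,z,o,Rm=fit("top",d)
L=(W[...,:2]-[.4987,.1878])@Rm
q=(abs(L[...,0])<.04)&(L[...,1]>.035)&(L[...,1]<.115)&(abs(z-.06)<.004)
p=(W[q][:,:2]*1000).astype(np.float32);print(len(p),cv2.minEnclosingCircle(p),p.mean(0))
print("expected",np.array([.4987,.1878])+Rm@[0,.075]); s=ctrl.read_state();print(s["tcp_pos"],s["tool_rot"],s["finger_gap"])
E
```

```text
a jaw y [0.00061845 0.02664435] 175
[[-0.33947649  0.2117839  -1.34588522]]
top 0.00027589068003264217 size [134.18111985 218.9966042 ] origin [0.49978206 0.18138506] 8.691550254821777
438 ((487.8049011230469, 260.0794372558594), 31.573511123657227) [488.4404 254.1747]
expected [0.48736637 0.26193871]
[0.59307895 0.23955128 0.17081622] [-3.13916043e+00  8.14202135e-04  1.72881633e+00] 0.06893481909111089
```

Call:
{"method": "drive_tool", "body": {
  "steps": "0.0854 -0.035 0.007 0 0 0 0; 0.0854 -0.07 0.014 0 0 0 0; 0.0854 -0.1063 0.0218 0 0 0 0; 0.0854 -0.1063 0.0218 -0.02 0 0 0; 0.0854 -0.1063 0.0218 -0.04 0 0 0"
}}

```text
t: 13.85
tcp_pos: [0.4866, 0.2617, 0.1311]
tool_rot: [-3.141, 0.0, 1.73]
wrist_force: [-0.6, 0.1, 0.0]
finger_gap: 0.0855
finger_force: 0.0
```

```bash
python3 - <<'E'
from h import *
s=ctrl.read_state();im,d=ctrl.grab_frame("wrist");cv2.imwrite("pics/w1.png",im[...,::-1])
c=ctrl.get_calibration("wrist");f=240/np.tan(np.radians(c["vfov"]/2))
v,u=np.mgrid[:480,:640];x=u-c["cx"];y=v-c["cy"];r=np.hypot(x,y);th=r/f
k=np.tan(th)/np.maximum(r,1e-6)
P=np.stack([x*k*d,y*k*d,d],-1)
T=c["T_tool_cam"];P=P@T[:3,:3].T+T[:3,3]
W=P@R.from_euler("xyz",s["tool_rot"]).as_matrix().T+s["tcp_pos"]
print(s["tcp_pos"],s["finger_gap"])
hsv=cv2.cvtColor(im,cv2.COLOR_RGB2HSV)
q=(d>0)&(np.hypot(W[...,0]-.4872,W[...,1]-.2615)<.045)&(abs(W[...,2]-.06)<.006)
p=(W[q][:,:2]*1000).astype(np.float32);print(len(p),cv2.minEnclosingCircle(p),np.median(W[q][:,2]),p.min(0),p.max(0))
# fingertip depth in tool frame
q=(d>0)&(P[...,2]>-.03)&(P[...,2]<.01)&(abs(P[...,0])<.02)&(abs(abs(P[...,1])-.05)<.012)
print("tip z tool",len(P[q]),np.percentile(P[q][:,2],[2,50,98]) if q.any() else None)
E
```

```text
[0.48661678 0.2617235  0.13110469] 0.08553065542135989
8030 ((485.2908935546875, 260.0750427246094), 32.194149017333984) 0.061019414745963146 [453.7813  228.56502] [517.07874 292.03378]
tip z tool 1981 [-0.02971897 -0.02364188 -0.01463414]
```

View pics/w1.png

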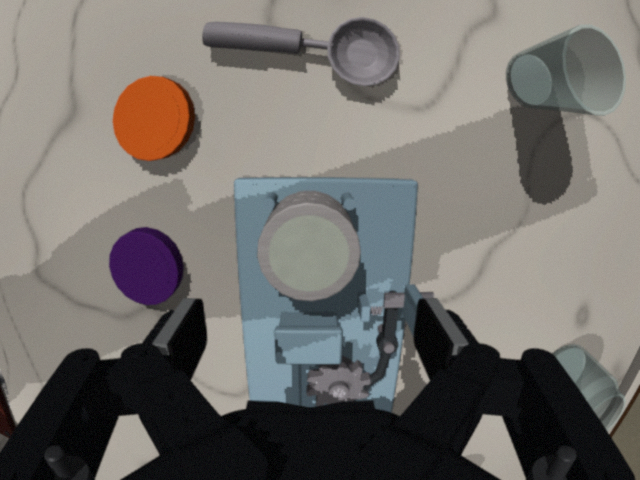

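The wrist view shows the lid free of the jaw at (309,247), the jaw back at (308,338) and the pawl returned at (390,345). I'll descend.

Call:
{"method": "drive_tool", "body": {
  "steps": "0.0854 -0.0005 -0.001 -0.03 0 0 0; 0.0854 -0.0005 -0.001 -0.06 0 0 0; 0.0854 -0.0005 -0.001 -0.08 0 0 0; 0.0854 -0.0005 -0.001 -0.089 0 0 0; 0.0854 -0.0005 -0.001 -0.089 0 0 0"
}}

```text
t: 14.52
tcp_pos: [0.4867, 0.2603, 0.0429]
tool_rot: [-3.14, 0.001, 1.729]
wrist_force: [-0.5, 0.0, 0.4]
finger_gap: 0.0853
finger_force: 0.0
```

Call:
{"method": "drive_tool", "body": {
  "steps": "0.07 0 0 0 0 0 0; 0.066 0 0 0 0 0 0; 0.06 0 0 0 0 0 0; 0.06 0 0 0 0 0 0; 0.06 0 0 0 0 0 0",
  "force": 25
}}

```text
t: 15.15
tcp_pos: [0.4874, 0.2609, 0.0443]
tool_rot: [3.141, -0.001, 1.729]
wrist_force: [-1.3, -0.8, 5.5]
finger_gap: 0.0629
finger_force: 26.2
```

Call:
{"method": "drive_tool", "body": {
  "steps": "0.06 0 0 0.002 0 0 0; 0.06 0 0 0.004 0 0 0; 0.06 0 0 0.006 0 0 0; 0.06 0 0 0.006 0 0 0"
}}

```text
t: 15.65
tcp_pos: [0.4871, 0.2606, 0.0495]
tool_rot: [3.141, -0.0, 1.729]
wrist_force: [-0.5, 0.9, -0.9]
finger_gap: 0.0628
finger_force: 27.4
```

```bash
python3 - <<'E'
from h import *
im,d=ctrl.grab_frame("side");cv2.imwrite("pics/s2.png",cv2.resize(im[220:380,270:430,::-1],None,fx=3.7,fy=3.7))
s=ctrl.read_state();print(s["tcp_pos"],s["wrist_force"],s["finger_gap"])
E
```

```text
[0.48702026 0.26062981 0.04933415] [-0.93243135 -0.51658071 -0.01736688] 0.06259695630657677
```

View pics/s2.png

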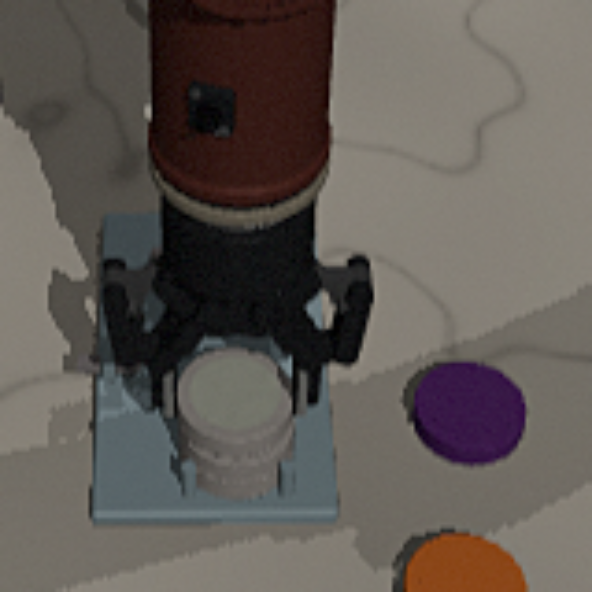

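Call:
{"method": "drive_tool", "body": {
  "steps": "0.06 0 0 0.015 0 0 0; 0.06 0 0 0.04 0 0 0; 0.06 0 0 0.065 0 0 0; 0.06 0 0 0.09 0 0 0; 0.06 0 0 0.1 0 0 0"
}}

```text
t: 16.32
tcp_pos: [0.4878, 0.261, 0.1515]
tool_rot: [3.139, -0.001, 1.729]
wrist_force: [-0.1, -0.7, 0.1]
finger_gap: 0.0627
finger_force: 27.6
```

Call:
{"method": "drive_tool", "body": {
  "steps": "0.06 0.004 -0.025 0 0 0 0; 0.06 0.01 -0.065 0 0 0 0; 0.06 0.017 -0.11 0 0 0 0; 0.06 0.025 -0.16 0 0 0 0; 0.06 0.032 -0.21 0 0 0 0"
}}

```text
t: 16.95
tcp_pos: [0.5189, 0.0491, 0.1493]
tool_rot: [-3.141, -0.0, 1.729]
wrist_force: [1.1, -0.7, 0.6]
finger_gap: 0.0625
finger_force: 27.6
```

Call:
{"method": "drive_tool", "body": {
  "steps": "0.06 0.008 -0.05 0 0 0 0; 0.06 0.015 -0.1 0 0 0 0; 0.06 0.023 -0.15 0 0 0 0; 0.06 0.029 -0.195 0 0 0 0; 0.06 0.0316 -0.221 0 0 0 0"
}}

```text
t: 17.58
tcp_pos: [0.5501, -0.1732, 0.1492]
tool_rot: [-3.141, 0.001, 1.726]
wrist_force: [0.1, 1.0, -0.5]
finger_gap: 0.0626
finger_force: 27.6
```

```bash
python3 - <<'E'
from h import *
s=ctrl.read_state();im,d=ctrl.grab_frame("wrist");cv2.imwrite("pics/w2.png",im[...,::-1])
print(s["tcp_pos"],s["wrist_force"],s["finger_gap"],s["tool_rot"])
im,d=ctrl.grab_frame("side");W=cloud("side",d)
q=(abs(W[...,0]-.487)<.05)&(abs(W[...,1]-.262)<.05)&(d>0)&(W[...,2]>.035)&(W[...,2]<.1)
p=W[q];print("stack top",np.median(p[:,2]),len(p),cv2.minEnclosingCircle((p[:,:2]*1000).astype(np.float32)))
q=(abs(W[...,0]-.55)<.1)&(abs(W[...,1]+.17)<.09)&(d>0)&(W[...,2]>.11)&(W[...,2]<.18)
print("held zs",np.percentile(W[q][:,2],[2,50,98]) if q.any() else 0)
E
```

```text
[ 0.55011404 -0.17318242  0.14921714] [ 0.14865822  0.9616307  -0.4520734 ] 0.06257438279377435 [-3.14098448e+00  7.46545899e-04  1.72623620e+00]
stack top 0.04374268530498526 767 ((495.7727355957031, 250.81491088867188), 53.641693115234375)
held zs [0.1494832  0.16364887 0.17655855]
```

View pics/w2.png

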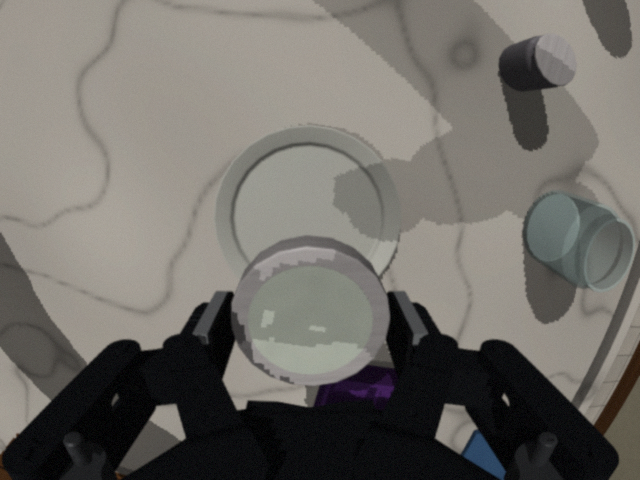

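The lid is held level at (310,312), with the saucer below at (308,210). The stack top reads 44 mm, so two lids remain. I'll measure the offset.

```bash
python3 - <<'E'
from h import *
s=ctrl.read_state();im,d=ctrl.grab_frame("wrist")
c=ctrl.get_calibration("wrist");f=240/np.tan(np.radians(c["vfov"]/2))
v,u=np.mgrid[:480,:640];x=u-c["cx"];y=v-c["cy"];r=np.hypot(x,y)
k=np.tan(r/f)/np.maximum(r,1e-6)
T=c["T_tool_cam"];P=np.stack([x*k*d,y*k*d,d],-1)@T[:3,:3].T+T[:3,3]
W=P@R.from_euler("xyz",s["tool_rot"]).as_matrix().T+s["tcp_pos"]
print(s["tcp_pos"])
q=(d>0)&(u>235)&(u<385)&(v>235)&(v<385)&(np.hypot(P[...,0],P[...,1])<.036)&(W[...,2]>.155)
p=W[q];print("lid",len(p),np.median(p[:,2]),cv2.minEnclosingCircle((p[:,:2]*1000).astype(np.float32)))
A=np.c_[p[:,:2]-p[:,:2].mean(0),np.ones(len(p))];print("tilt",np.linalg.lstsq(A,p[:,2],rcond=None)[0])
t=np.median(W[(d>0)&(abs(W[...,2])<.005)][:,2])
z=W[...,2]-t
q=(d>0)&(z>.008)&(z<.02)&(np.hypot(W[...,0]-.55,W[...,1]+.171)<.085)
p=W[q][:,:2]; b=np.linalg.lstsq(np.c_[2*p,np.ones(len(p))],(p**2).sum(1),rcond=None)[0]
print("rim ring",len(p),b[:2],np.sqrt(b[2]+b[0]**2+b[1]**2),"circ",cv2.minEnclosingCircle((p*1000).astype(np.float32)))
E
```

```text
[ 0.54981856 -0.17414938  0.14923133]
lid 17975 0.16581884352080914 ((549.3538208007812, -174.7237091064453), 32.3660888671875)
tilt [ 0.00180036 -0.03002203  0.16555349]
rim ring 6301 [ 0.54671726 -0.17132552] 0.06808286005220564 circ ((546.5960083007812, -171.3163299560547), 74.8602294921875)
```

Call:
{"method": "drive_tool", "body": {
  "steps": "0.06 -0.001 0 -0.03 0 0 0; 0.06 -0.001 0 -0.07 0 0 0; 0.06 -0.001 0 -0.105 0 0 0; 0.06 -0.001 0 -0.124 0 0 0; 0.06 -0.001 0 -0.124 0 0 0"
}}

```text
t: 18.35
tcp_pos: [0.549, -0.1694, 0.0245]
tool_rot: [-3.139, -0.001, 1.73]
wrist_force: [0.2, -0.3, 0.2]
finger_gap: 0.0629
finger_force: 27.6
```

```bash
python3 - <<'E'
from h import *
for n in("side","top"):
    im,d=ctrl.grab_frame(n);W=cloud(n,d);z=W[...,2]
    if n=="side":cv2.imwrite("pics/s3.png",cv2.resize(im[140:300,250:410,::-1],None,fx=3.7,fy=3.7))
    q=(d>0)&(z>.006)&(z<.017)&(np.hypot(W[...,0]-.55,W[...,1]+.171)<.085)
    p=(W[q][:,:2]*1000).astype(np.float32);print(n,"saucer",len(p),cv2.minEnclosingCircle(p))
    q=(d>0)&(z>.034)&(z<.046)&(np.hypot(W[...,0]-.55,W[...,1]+.171)<.038)
    p=(W[q][:,:2]*1000).astype(np.float32);print("lid?",len(p),cv2.minEnclosingCircle(p) if len(p) else 0)
s=ctrl.read_state();print(s["tcp_pos"],s["wrist_force"])
E
```

```text
side saucer 420 ((551.8778076171875, -169.18240356445312), 78.34605407714844)
lid? 299 ((549.0825805664062, -165.7856903076172), 36.14232635498047)
top saucer 453 ((557.9417724609375, -138.7439727783203), 64.7491455078125)
lid? 24 ((556.3980712890625, -141.73785400390625), 13.566305160522461)
[ 0.55039486 -0.17030244  0.02637842] [ 0.26401527 -0.27374416  0.45609574]
```

Call:
{"method": "drive_tool", "body": {
  "steps": "0.06 -0.0005 -0.0003 -0.006 0 0 0; 0.06 -0.0005 -0.0003 -0.011 0 0 0; 0.06 -0.0005 -0.0003 -0.015 0 0 0; 0.06 -0.0005 -0.0003 -0.017 0 0 0; 0.06 -0.0005 -0.0003 -0.017 0 0 0"
}}

```text
t: 19.08
tcp_pos: [0.549, -0.1707, 0.0082]
tool_rot: [-3.141, -0.0, 1.729]
wrist_force: [0.2, -0.5, -1.0]
finger_gap: 0.063
finger_force: 27.6
```

Call:
{"method": "drive_tool", "body": {
  "steps": "0.06 0 0 -0.0005 0 0 0; 0.06 0 0 -0.001 0 0 0; 0.06 0 0 -0.0015 0 0 0; 0.06 0 0 -0.0015 0 0 0"
}}

```text
t: 19.58
tcp_pos: [0.5491, -0.1707, 0.0068]
tool_rot: [-3.142, -0.0, 1.729]
wrist_force: [-0.5, -0.0, -0.3]
finger_gap: 0.0628
finger_force: 27.6
```

Call:
{"method": "drive_tool", "body": {
  "steps": "0.06 0 0 -0.0005 0 0 0; 0.06 0 0 -0.001 0 0 0; 0.06 0 0 -0.001 0 0 0; 0.06 0 0 -0.001 0 0 0"
}}

```text
t: 20.08
tcp_pos: [0.5491, -0.1707, 0.0058]
tool_rot: [-3.141, -0.0, 1.729]
wrist_force: [0.2, 0.7, 0.0]
finger_gap: 0.0629
finger_force: 27.6
```

Call:
{"method": "drive_tool", "body": {
  "steps": "0.06 0 0 -0.0005 0 0 0; 0.06 0 0 -0.001 0 0 0; 0.06 0 0 -0.001 0 0 0; 0.06 0 0 -0.001 0 0 0"
}}

```text
t: 20.58
tcp_pos: [0.5492, -0.1707, 0.0053]
tool_rot: [3.141, -0.0, 1.729]
wrist_force: [-3.7, 1.9, 7.8]
finger_gap: 0.063
finger_force: 28.3
```

Call:
{"method": "drive_tool", "body": {
  "steps": "0.06 0 0 0.0005 0 0 0; 0.06 0 0 0.0005 0 0 0; 0.068 0 0 0.0005 0 0 0; 0.074 0 0 0.0005 0 0 0; 0.076 0 0 0.0005 0 0 0"
}}

```text
t: 21.2
tcp_pos: [0.549, -0.1707, 0.0052]
tool_rot: [-3.141, -0.0, 1.729]
wrist_force: [0.2, -0.7, -0.5]
finger_gap: 0.0761
finger_force: 0.0
```

Call:
{"method": "drive_tool", "body": {
  "steps": "0.076 0 0 0 0 0 0; 0.076 0 0 0.005 0 0 0; 0.076 0 0 0.02 0 0 0; 0.08 0 0 0.06 0 0 0; 0.08 0 0 0.11 0 0 0"
}}

```text
t: 21.82
tcp_pos: [0.5485, -0.1707, 0.1169]
tool_rot: [-3.14, -0.0, 1.728]
wrist_force: [1.0, 0.0, 0.0]
finger_gap: 0.0802
finger_force: 0.0
```

Call:
{"method": "drive_tool", "body": {
  "steps": "0.08 -0.02 0.03 0.02 0 0 0; 0.08 -0.04 0.07 0.04 0 0 0; 0.08 -0.06 0.11 0.04 0 0 0; 0.08 -0.08 0.15 0.04 0 0 0; 0.08 -0.08 0.15 0.04 0 0 0"
}}

```text
t: 22.45
tcp_pos: [0.4682, -0.0178, 0.1563]
tool_rot: [3.14, -0.002, 1.733]
wrist_force: [0.1, -1.4, -0.2]
finger_gap: 0.0798
finger_force: 0.0
```

```bash
python3 - <<'E'
from h import *
s=ctrl.read_state();print(s["tcp_pos"],s["wrist_force"],s["finger_gap"])
jaw("end")
for n in("side","top"):
    im,d=ctrl.grab_frame(n);W=cloud(n,d);z=W[...,2]
    if n=="side":cv2.imwrite("pics/s4.png",im[...,::-1])
    h=np.hypot(W[...,0]-.55,W[...,1]+.171)
    for k,a,b,m in(("rim",.005,.0165,.085),("lid",.0185,.025,.045)):
        q=(d>0)&(z>a)&(z<b)&(h<m);p=(W[q][:,:2]*1000).astype(np.float32)
        print(n,k,len(p),cv2.minEnclosingCircle(p),np.median(W[q][:,2]))
E
```

```text
[ 0.46823475 -0.01783418  0.15628951] [ 0.09574208 -1.39875993 -0.1693779 ] 0.07978204512273804
end jaw y [0.00055227 0.02639006] 175
[[ 0.72715046 -0.18756558 -0.52520112]]
side rim 686 ((551.5088500976562, -169.8475799560547), 77.90497589111328) 0.008377011371757559
side lid 223 ((549.0875854492188, -168.50343322753906), 33.40299987792969) 0.020385021786779478
top rim 1026 ((546.8742065429688, -177.20114135742188), 79.00666046142578) 0.008496295171232404
top lid 402 ((550.8428955078125, -170.00682067871094), 31.584135055541992) 0.021549755696156248
```

View pics/s4.png

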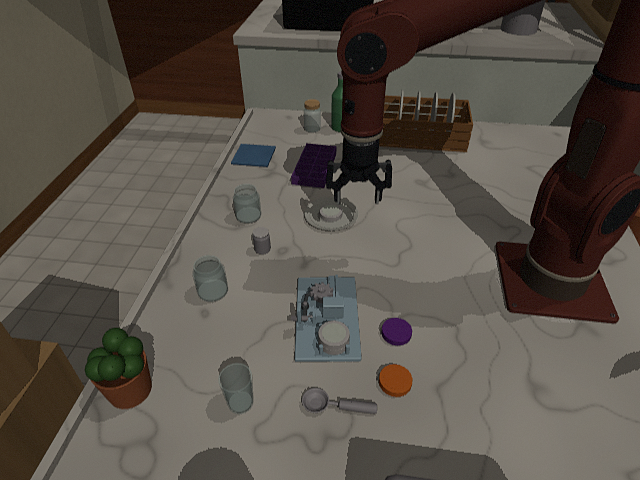

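The lid lies flat in the saucer at (331,213), within about 2 mm of the middle. Two lids remain at (333,338), the jaw is back and the robot is clear of everything.

```bash
python3 -c "
from workcell import ctrl
print(ctrl.finish_job())"
```

```text
the job is handed in; nothing more can be done
None
```

The job is handed in: the pawl was eased off (about 11.5 N peak) and held until the jaw was fully back, then sprang home, and the top lid now lies flat in the saucer, within about 2 mm of its middle, with the other two lids still stacked.

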